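# Centre the pot on the banding wheel and bring up the stop

### The job

The clay pot stands off-centre on the banding wheel: push it along the wheel until it stands centred, wholly inside the small red ring. Then push the blue sliding stop in along its slot until its rubber pad rests against the pot, leaving the pot centred. Only push, never lift or tip the pot, leave the beaker, the trimming tool and the lidded jar alone, and finish clear of everything.

Things in the scene. Friction and masses are not known exactly. Their poses are not given: they have to be found in the camera images.
- wheel: Banding wheel (turntable) fixed to the table, it does not turn or move. Aluminium head 280 mm in diameter, 12 mm thick, its flat top 60 mm above the table, on a dark foot. Origin on the table under its centre, z up. The stop's slot runs from the rim towards the centre along the wheel's own -y half; the direction of the wheel (yaw) varies.
- wheel_center (a point): Centre of the head's top face, 60 mm above the table, marked by a red dot 10 mm across and the small red ring around it, 116 mm inside diameter (the larger grey rings do not matter). Axes as the wheel's.
- pot: Clay-brown round open pot, rigid, 100 mm in diameter and 48 mm high, wall 6 mm, floor 7 mm thick, about 0.3 to 0.65 kg, standing upright and loose on the wheel; slides on it with friction. Origin at the centre of its underside. It starts on the half of the wheel away from the stop, 30 to 80 mm off-centre.
- stop (a joint): Travel (m) of the sliding stop towards the wheel's centre, 0 = fully out, at most 0.072. The pad face is 0.115 m minus this value from the wheel's centre; against a centred pot it reads about 0.065. It takes about 2 N to slide and stays where it is left; it slides only along the wheel's own y axis (+y is inwards). Starts between 0 and 0.025.
- stop_pad (a point): Middle of the stop's flat black rubber pad face, which looks to the wheel's centre (wheel's own +y), 20 mm above the head. Axes as the wheel's. The stop is a blue block lying behind this point (to -y): 25 mm long along the slot, 40 mm wide, top 39 mm above the head (small screw head to 45 mm). The pad touches the pot when the pot's axis is 50 mm from the face.
- beaker: Blue ceramic beaker, 68 mm in diameter, 85 mm high, on the table beside the wheel; not to be disturbed. Origin at the centre of its underside.
- trimmer: Trimming tool with a round wooden handle 130 mm long, 14 mm thick, and a wire loop to +x, lying on the table; not to be disturbed. Origin under the middle of the handle, x along it.
- jar: Small lidded jar of pinkish fired clay, 64 mm in diameter, 80 mm high, on the table; not to be disturbed. Origin at the centre of its underside.
Things that resemble listed ones, but are neither listed nor needed, are in the scene too. Of the things like the pot, leave any that is purple or yellow; of the rest the larger one is meant.

How it is judged (in metres and radians):
On the way, in this order (a step that is already met when the one before it is completed fails the run):
1. the pot stands still, centred inside the small red ring (horizontal distance between pot and wheel_center below 0.008 m and linear speed of pot below 0.02 m/s and angle between pot's own z axis and vertical below 0.08 rad), for 0.2 s.
2. the stop's pad is up against the centred pot (horizontal distance between pot and wheel_center below 0.008 m and y of pot in the frame of stop_pad below 0.054 m), for 0.2 s.
At the end, for the whole second after the job is handed in: The pot stands upright and still on the wheel, its axis within 8 mm of the wheel's centre (inside the red ring), with the stop's pad no more than 4 mm from its side; beaker, trimming tool and jar are within 15 mm of where they were (all of step 2 and angle between pot's own z axis and vertical below 0.08 rad and z of pot in the frame of wheel between 0.056 and 0.064 m and linear speed of pot below 0.01 m/s and distance of each of beaker, trimmer, jar from where it was at the start of the episode below 0.015 m); the robot touches nothing.
It fails at once if the pot is lifted off the wheel by more than 10 mm (z of pot in the frame of wheel above 0.07 m).
It fails at once if the pot falls off the wheel (z of pot in the frame of wheel below 0.05 m).
It fails at once if the pot is tipped by more than 0.3 rad (angle between pot's own z axis and vertical above 0.3 rad).
It fails at once if the beaker, the trimming tool or the jar is disturbed (moved more than 15 mm) (distance of any of beaker, trimmer, jar from where it was at the start of the episode above 0.015 m).
It also fails if it takes over 58 s, if anything falls off the work surface, if the arm or the gripper's body presses on something with over 40 N, if the wrist force passes 120 N, or if a joint passes its speed limit or range.

### The arm

A 6-joint arm with a two-finger parallel gripper is mounted at the origin on the work surface. World frame = base frame: x ahead of the robot, y to its left, z up, the work surface at z = 0. Lengths are in m, angles in degrees, forces in N, time in s.
With the tool pointing down it reaches from about 0.35 to 0.875 m from the base axis. Payload 4.2 kg.
Tool frame: the origin (TCP) lies midway between the tips of the shut fingers; the grasp point (between the pads) lies 19 mm behind it; z points along the fingers, y is the line along which they close (so a half turn about z gives the same grasp; the last joint's range is limited). The gripper opens to 87 mm and grips with 3 to 60 N. Pads are 19 mm wide; open, the fingers measure 117 mm over their backs; the gripper's body (75 mm by 190 mm) begins 51 mm behind the grasp point.
Start: joints at [89.416, 22.042, 0.453, 0, -68.411, -14.817], TCP at [0.166, 0.603, 0.223] pointing down, gripper open.
Joint ranges: [-179.83, 179.83], [-69.29, 118.12], [-61.27, 80.66], [-181.25, 117.63], [-171.15, -9.14], [-177.46, 177.46]. Speed limits (degrees/s): [159.86, 159.86, 180, 180, 180, 180].

### API

Orientations are given as a 3x3 rotation matrix whose columns are the frame's x, y, z axes.
In Python, from station import * gives the robot as it stands.
- The arm moves only by the tool move_arm, never from a script. Its argument "targets" is text: rows parted by semicolons, each of 4 numbers parted by spaces: the shift along the world's x, y, z in units of 25 mm (1.0 is 25 mm), then the turn about the world's z in units of 5 degrees (1.0 is 5 degrees). In form: tx ty tz spin; .... A call has 1 to 10 rows; each row shifts and turns the commanded pose from where the row before left it; what a row does not reach is not made up. A row lasts 1/12 s, in which the tool goes at most 41.7 mm and 7.16 degrees, less where a joint would pass 70% of its speed; a pose out of reach is approached as far as the arm can. A call is refused whole if a number of a shift passes 1 or a number of a turn 1, either way. A call with a gripper value outside its range is refused whole. "gripper" is the finger opening in mm, from 0 to 87, set as the call begins (left out, the last holds). The fingers move at their own pace and stop on an object; the grip force is fixed at half the most. Time passes only in rows, so rows that do not move let the fingers close. It gives the time, the measured TCP pose, the force, the opening and the grip force at its end, in the units of the state.
- sense(): the state, without advancing time (a new reading comes with each control period).
- capture(name): name is "scene" or "top"; returns a dict with "image" (480x640x3 uint8, blue, green, red), "fx", "fy", "cx", "cy" (pixels), "world_from_camera" (4x4, takes a point from camera to world coordinates). Camera axes: x right, y up, looking along -z (the intrinsics and any distortion apply to the point x, -y, -z); pixel columns grow to the right and rows downward; lengths in m; the calibration is good to about 2 mm. A picture is of the moment at which its call begins. There is no depth.
- finish_job(): hands the job in; it is judged then, once.
The state is a dict: "time_s": time; "joints": joint angles; "joint_velocities": joint speeds; "effort": joint torques, N m; "tcp_pos": TCP position; "ee_rot": TCP orientation; "wrist_force": force on the tool from outside, world axes, zero at the start; "moment": the same for the moment, N m; "gripper_width": opening from 0.0 (shut) to 1.0 (fully open); "gripper_force": force on a finger pad.
Only numpy, scipy, OpenCV 4.12 (cv2) and the standard library are available. Lean on these libraries where they do the work, as an engineer would, in place of code of your own. Each camera call takes 0.05 s, during which the arm holds its last target. There are 200 camera calls.

## Working session

There is one attempt and no reset: what is moved stays moved. The work goes in short steps, Python scripts to look and compute and a tool call to move; the robot and the scene stay as the last step left them, time stands still between calls to the robot, and variables do not carry over. Pictures are saved under pics/ and viewed, at most 10 in all, crops included, and the job is handed in when it is done.

Besides the shell and the picture viewer there is one more tool, called after ">>>" in YAML: its name, and indented under it one key for each argument. move_arm: Moves the arm, as the interface text tells. Its arguments: {"type":"object","properties":{"targets":{"type":"string"},"gripper":{"type":"number"}},"required":["targets"]}

```bash
mkdir -p pics; ls; python3 - <<'E'
from station import *
import cv2
for n in("scene","top"):
    c=capture(n);cv2.imwrite(f"pics/{n}0.png",c["image"]);print(n,c["fx"],c["fy"],c["cx"],c["cy"],c["world_from_camera"],[k for k in c])
E
```

```text
pics
scene 456.7183978886 456.7183978886 319.5768295332047 235.60616249388093 [[ 0.24094576 -0.79689799  0.55398442  0.96680424]
 [ 0.97048523  0.19184177 -0.14613402 -0.03708358]
 [ 0.01017656  0.57284407  0.81960119  0.70519704]
 [ 0.          0.          0.          1.        ]] ['image', 'fx', 'fy', 'cx', 'cy', 'world_from_camera']
top 534.6193648228559 534.6193648228559 333.58598634544813 240.72539042838864 [[-0.00147339  0.98194293 -0.18917162  0.34624583]
 [-0.99994773 -0.00336075 -0.00965657  0.08755608]
 [-0.01011796  0.1891475   0.98189656  1.10115881]
 [ 0.          0.          0.          1.        ]] ['image', 'fx', 'fy', 'cx', 'cy', 'world_from_camera']
```

View pics/scene0.png

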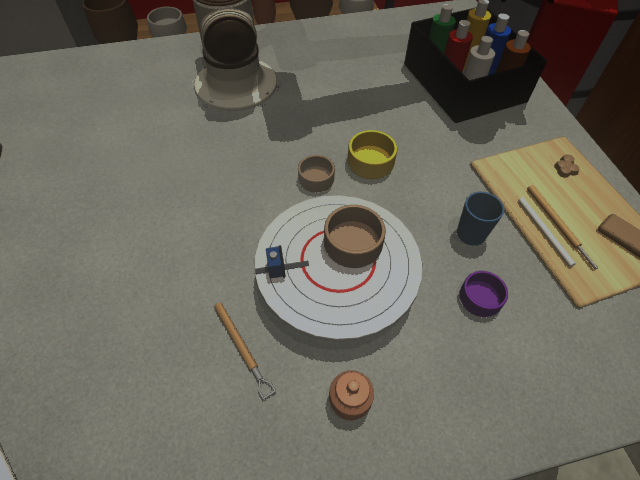

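View pics/top0.png

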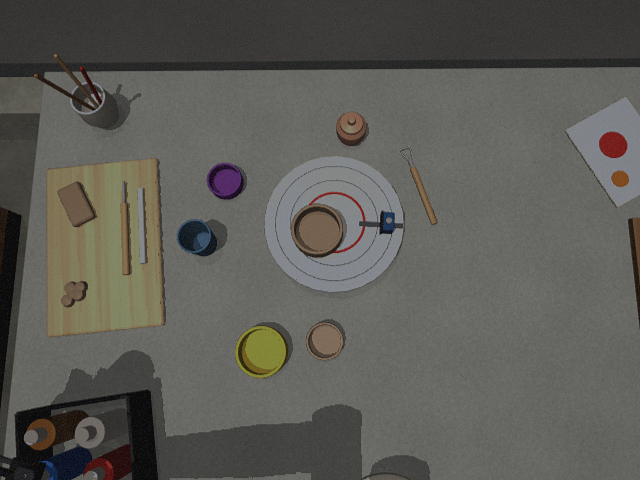

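Candidates for the pot are the brown pot on the wheel (scene 354,237; top 318,230), the smaller brown bowl (scene 316,173; top 325,341), the yellow bowl (scene 372,155; top 262,352) and the purple bowl (scene 485,293; top 225,181). I choose the larger brown one on the wheel. The stop is at about top 389,222 and scene 275,262, with its slot running along image-right in the top view. Next is a close crop to check this.

```bash
python3 - <<'E'
import cv2,numpy as np
a=cv2.imread("pics/top0.png")[145:305,255:415];b=cv2.imread("pics/scene0.png")[190:350,245:430]
a=cv2.resize(a,(400,400),interpolation=cv2.INTER_CUBIC);b=cv2.resize(b,(400,346),interpolation=cv2.INTER_CUBIC)
b=cv2.copyMakeBorder(b,0,54,0,0,cv2.BORDER_CONSTANT)
cv2.imwrite("pics/crop0.png",np.hstack([a,b]))
E
```

```text
(no output)
```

View pics/crop0.png

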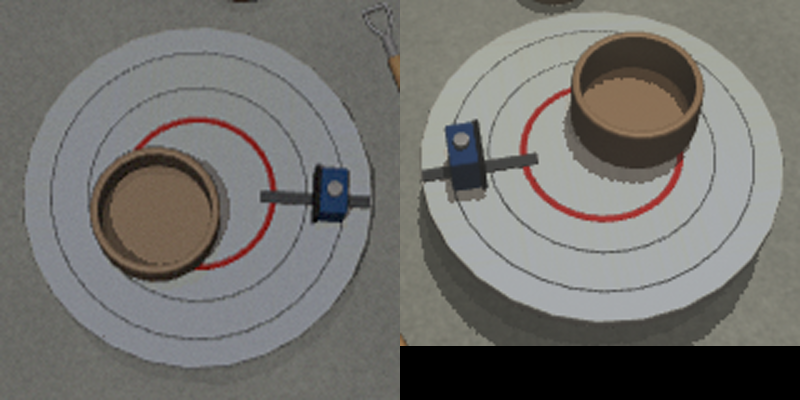

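```bash
cat > h.py <<'E'
import cv2,numpy as np
from scipy.optimize import least_squares
def proj(c,P):
    T=np.linalg.inv(c["world_from_camera"]);q=np.atleast_2d(P)@T[:3,:3].T+T[:3,3]
    return np.c_[c["cx"]+c["fx"]*q[:,0]/-q[:,2],c["cy"]-c["fy"]*q[:,1]/-q[:,2]]
def back(c,uv,z):
    uv=np.atleast_2d(uv).astype(float);T=np.array(c["world_from_camera"])
    d=np.c_[(uv[:,0]-c["cx"])/c["fx"],-(uv[:,1]-c["cy"])/c["fy"],-np.ones(len(uv))]@T[:3,:3].T
    return T[:3,3]+d*((z-T[2,3])/d[:,2])[:,None]
def tri(c1,u1,c2,u2):
    A=[];B=[]
    for c,u in((c1,u1),(c2,u2)):
        o=np.array(c["world_from_camera"])[:3,3];d=back(c,u,0)[0]-o;d/=np.linalg.norm(d);M=np.eye(3)-np.outer(d,d);A.append(M);B.append(M@o)
    return np.linalg.solve(sum(A),sum(B))
def fit(P):
    return least_squares(lambda p:np.hypot(P[:,0]-p[0],P[:,1]-p[1])-p[2],[*P[:,:2].mean(0),.06],loss="soft_l1",f_scale=.001).x
def blob(m,near):
    n,l,s,ce=cv2.connectedComponentsWithStats(m.astype(np.uint8));
    k=1+np.argmin([np.hypot(*(ce[i]-near))+(1e4 if s[i,4]<150 else 0) for i in range(1,n)]);return (l==k).astype(np.uint8)
t=np.linspace(0,2*np.pi,120);C=np.c_[np.cos(t),np.sin(t)]*.05
def pot(c,near,x0,ztop=.06):
    h,s,v=cv2.split(cv2.cvtColor(c["image"],cv2.COLOR_BGR2HSV))
    m=blob((h>2)&(h<18)&(s>60)&(s<190),near)
    k=cv2.findContours(m,cv2.RETR_EXTERNAL,cv2.CHAIN_APPROX_NONE)[0];k=cv2.convexHull(np.vstack(k)).astype(np.float32)
    M=cv2.moments(k);g=np.array([M["m10"],M["m01"]])/M["m00"]
    def hull(p):
        H=cv2.convexHull(proj(c,np.vstack([np.c_[C+p,np.full(120,z)] for z in(ztop,ztop+.048)])).astype(np.float32));M=cv2.moments(H);return np.array([M["m10"],M["m01"]])/M["m00"],M["m00"]
    p=least_squares(lambda p:hull(p)[0]-g,x0,diff_step=.01).x
    return p,M["m00"]/hull(p)[1]
def red(c,near):
    h,s,v=cv2.split(cv2.cvtColor(c["image"],cv2.COLOR_BGR2HSV))
    m=((h<4)|(h>174))&(s>140);y,x=np.nonzero(m);k=np.hypot(x-near[0],y-near[1])<60;return np.c_[x[k],y[k]]
E
python3 - <<'E'
from h import *;from station import *
t_,s_=capture("top"),capture("scene")
for z in(.05,.06,.07):print(z,fit(back(t_,red(t_,(333,222)),z)),fit(back(s_,red(s_,(338,262)),z)))
for c,n in((t_,(318,230)),(s_,(354,237))):print("pot",pot(c,n,[.36,.1]))
# slot line and stop screw: crop px -> full
T=lambda u,v:(255+u/2.5-.3,145+v/2.5-.3); S=lambda u,v:(245+(u-400)*.4625-.3,190+v*.4625-.3)
print("screw",tri(t_,T(335,188),s_,S(461,139)))
a=back(t_,[T(263,196),T(370,202)],.06);print("slot",a)
print("slotS",back(s_,[S(537,158),S(423,175)],.06))
for n,tp,sc in(("beaker top",(195,236),(483,208)),("jar knob",(351,121),(352,386)),("trim end",(434,222),(219,306))):print(n,tri(t_,tp,s_,sc))
print(sense()["tcp_pos"],sense()["ee_rot"],sense()["time_s"])
E
```

```text
0.05 [0.58765464 0.09791452 0.06099723] [0.57697667 0.09860044 0.06149904]
0.06 [0.58535838 0.09781597 0.06041691] [0.58292632 0.09652957 0.06056033]
0.07 [0.58306212 0.09771742 0.05983659] [0.58887598 0.09445868 0.05962161]
pot (array([0.56268245, 0.12990783]), 0.9210208248650055)
pot (array([0.55765391, 0.12951833]), 0.8688184044691061)
screw [ 0.57819793 -0.00856726  0.10510939]
slot [[ 0.58246502  0.04524268  0.06      ]
 [ 0.57724495 -0.03990788  0.06      ]]
slotS [[ 0.57946461  0.04622047  0.06      ]
 [ 0.57389177 -0.0408754   0.06      ]]
beaker top [0.55332363 0.36821494 0.0789023 ]
jar knob [0.79428416 0.06009371 0.07065358]
trim end [ 0.59598647 -0.11165192  0.00827064]
[0.16584302 0.60221944 0.22187458] [[ 9.64081970e-01 -2.65604740e-01 -2.78326815e-04]
 [-2.65604872e-01 -9.64081055e-01 -1.33093137e-03]
 [ 8.51720702e-05  1.35705189e-03 -9.99999076e-01]] 0.2
```

>>> move_arm:
  targets: "0.4 -0.5 0 -0.2; 0.85 -1 0 -0.5; 0.85 -1 0 -0.5; 0.85 -1 0 -0.5; 0.85 -1 0 -0.5; 0.85 -1 0 -0.5; 0.85 -1 0 -0.5; 0.85 -1 0 -0.5; 0.85 -1 0 -0.5; 0.85 -1 0 -0.5"
  gripper: 60

```text
time_s: 1.03
tcp_pos: [0.3679, 0.3628, 0.2227]
ee_rot: [[0.777, -0.63, -0.0], [-0.63, -0.777, 0.0], [-0.0, 0.0, -1.0]]
wrist_force: [0.9, 0.9, 0.2]
gripper_width: 0.688
gripper_force: 0.0
```

>>> move_arm:
  targets: "0.85 -1 0 -0.5; 0.85 -1 0 -0.5; 0.85 -1 0 -0.5; 0.85 -1 0 -0.5; 0.85 -1 0 -0.5; 0.85 -1 0 -0.4; 0.4 -0.5 0 0; 0 0 0 0; 0 0 0 0"

```text
time_s: 1.78
tcp_pos: [0.5047, 0.2013, 0.2223]
ee_rot: [[0.594, -0.804, -0.001], [-0.804, -0.594, -0.0], [-0.0, 0.001, -1.0]]
wrist_force: [-1.2, -0.7, -0.1]
gripper_width: 0.689
gripper_force: 0.0
```

>>> move_arm:
  targets: "0 0 -1 0; 0 0 -1 0; 0 0 -1 0; 0 0 -1 0; 0 0 -1 0; 0 0 -0.5 0; 0 0 -0.2 0; 0 0 0 0; 0 0 0 0"

```text
time_s: 2.53
tcp_pos: [0.5049, 0.2033, 0.0808]
ee_rot: [[0.597, -0.802, 0.001], [-0.802, -0.597, 0.0], [0.0, -0.001, -1.0]]
wrist_force: [0.7, -0.1, 0.3]
gripper_width: 0.691
gripper_force: 0.0
```

```bash
python3 - <<'E'
from station import *;import cv2,numpy as np
a=capture("top")["image"][145:305,225:425];b=capture("scene")["image"][180:340,265:465]
cv2.imwrite("pics/c1.png",cv2.resize(np.hstack([a,b]),(800,320),interpolation=cv2.INTER_CUBIC))
s=sense();print(s["tcp_pos"],s["wrist_force"])
E
```

```text
[0.50534057 0.20339438 0.08145087] [0.2547024  0.89936889 0.2212362 ]
```

View pics/c1.png

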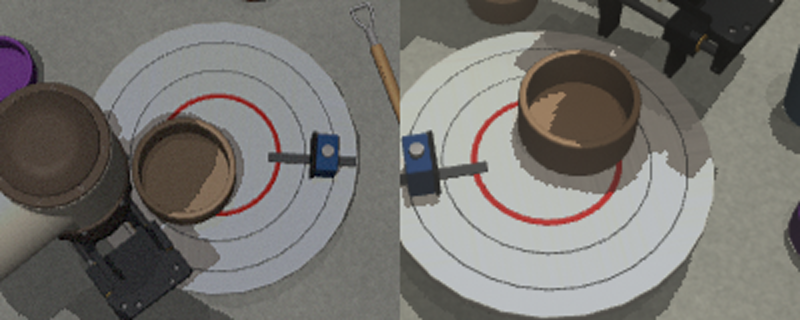

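Top view: the gripper sits at crop (130,270), lower-left of the pot (185,168), with the stop at (325,150). Scene view: the two fingers straddle the push line behind the pot. The geometry is fine, so I start pushing.

>>> move_arm:
  targets: "0.12 -0.16 -0.1 0; 0.24 -0.32 0 0; 0.24 -0.32 0 0; 0.12 -0.16 0 0; 0.12 -0.16 0 0; 0.12 -0.16 0 0; 0.12 -0.16 0 0; 0.12 -0.16 0 0; 0.12 -0.16 0 0"

```text
time_s: 3.38
tcp_pos: [0.5378, 0.1584, 0.0775]
ee_rot: [[0.596, -0.803, -0.0], [-0.803, -0.596, 0.0], [-0.0, 0.0, -1.0]]
wrist_force: [-1.1, 2.0, 0.6]
gripper_width: 0.691
gripper_force: 1.2
```

>>> move_arm:
  targets: "0.12 -0.16 0 0; 0.12 -0.16 0 0; 0.12 -0.16 0 0; 0.06 -0.08 0 0; 0 0 0 0; 0 0 0 0; 0 0 0 0"

```text
time_s: 3.97
tcp_pos: [0.5483, 0.1443, 0.0775]
ee_rot: [[0.596, -0.803, 0.0], [-0.803, -0.596, -0.0], [0.0, 0.0, -1.0]]
wrist_force: [0.0, 0.9, 0.1]
gripper_width: 0.688
gripper_force: 0.0
```

```bash
python3 - <<'E'
from station import *;import cv2,numpy as np
A=capture("top");B=capture("scene");cv2.imwrite("pics/tA.png",A["image"])
a=A["image"][145:305,225:425];b=B["image"][180:340,265:465]
cv2.imwrite("pics/c2.png",cv2.resize(np.hstack([a,b]),(800,320),interpolation=cv2.INTER_CUBIC))
s=sense();print(s["tcp_pos"],s["wrist_force"])
E
```

```text
[0.54820081 0.14448002 0.07754949] [ 0.24678235  0.13317469 -0.17889677]
```

View pics/c2.png

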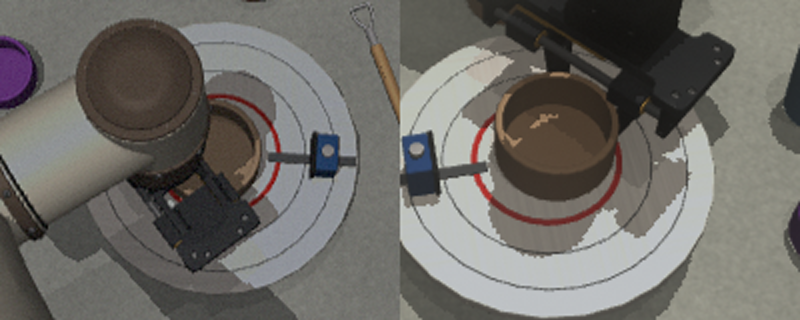

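The pot has moved with the fingers and stands inside or near the ring, about 10 mm short (scene crop 557,140). I back off to measure.

>>> move_arm:
  targets: "-0.3 0.4 0 0; -0.6 0.8 0 0; -0.6 0.8 0 0; -0.3 0.4 0 0; 0 0 0 0; 0 0 0 0"

```text
time_s: 4.57
tcp_pos: [0.5028, 0.2053, 0.0777]
ee_rot: [[0.598, -0.802, 0.0], [-0.802, -0.598, -0.0], [0.0, -0.0, -1.0]]
wrist_force: [1.1, -0.5, 0.2]
gripper_width: 0.692
gripper_force: 0.0
```

```bash
cat > m.py <<'E'
from h import *;from station import *
def rim(c,p0):
    # refine pot: rim outer edge by max radial gradient in the image, fit centre at z=.108
    g=cv2.GaussianBlur(c["image"],(3,3),0).astype(np.float32)
    r=np.arange(.040,.060,.0005);th=np.linspace(0,2*np.pi,180,endpoint=False);E=[]
    P=np.array([[p0[0]+q*np.cos(a),p0[1]+q*np.sin(a),.108] for a in th for q in r]);uv=proj(c,P).astype(np.float32)
    s=cv2.remap(g,uv[:,0].reshape(180,-1),uv[:,1].reshape(180,-1),cv2.INTER_LINEAR)
    D=np.abs(s[:,6:]-s[:,:-6]).sum(2);k=D.argmax(1)+3
    Q=np.array([[p0[0]+r[i]*np.cos(a),p0[1]+r[i]*np.sin(a)] for a,i in zip(th,k)])
    return least_squares(lambda p:np.hypot(Q[:,0]-p[0],Q[:,1]-p[1])-.05,p0,loss="soft_l1",f_scale=.0015).x
t_,s_=capture("top"),capture("scene")
w={}
for nm,c,n in(("top",t_,(333,222)),("scene",s_,(338,262))):
    f=fit(back(c,red(c,n),.06));q=proj(c,[[*f[:2],.1]])[0]
    p,a=pot(c,q,f[:2]);r=p
    for _ in range(3):r=rim(c,r)
    print(nm,"ring",f.round(4),"pot",p.round(4),round(a,2),"rim",r.round(4),"off",((r-f[:2])*1000).round(1),((p-f[:2])*1000).round(1))
    im=c["image"].copy()
    im=cv2.resize(im,None,fx=4,fy=4,interpolation=cv2.INTER_CUBIC)
    for z in(.06,.108):
        cv2.polylines(im,[np.round(proj(c,np.c_[C+r,np.full(120,z)])*4+2).astype(int)],1,(0,255,0))
    cv2.polylines(im,[np.round(proj(c,np.c_[C*(f[2]/.05)+f[:2],np.full(120,.06)])*4+2).astype(int)],1,(255,255,0))
    q=(q*4).astype(int);w[nm]=im[q[1]-200:q[1]+200,q[0]-200:q[0]+200]
cv2.imwrite("pics/m_%d.png"%(sense()["time_s"]*100),np.hstack(list(w.values())));print(sense()["time_s"],sense()["tcp_pos"])
E
python3 m.py; ls pics
```

```text
top ring [0.5855 0.0979 0.0605] pot [0.5809 0.1062] 0.95 rim [0.5726 0.1075] off [-12.9   9.6] [-4.6  8.3]
scene ring [0.5831 0.0963 0.0604] pot [0.5776 0.1043] 0.93 rim [0.5809 0.1039] off [-2.1  7.5] [-5.4  7.9]
4.6667 [0.50341914 0.20443435 0.07762393]
c1.png
c2.png
crop0.png
m_466.png
scene0.png
tA.png
top0.png
```

>>> move_arm:
  targets: "0.3 -0.4 0 0; 0.6 -0.8 0 0; 0.4 -0.55 0 0; 0.2 -0.25 0 0; 0.1 -0.15 0 0; 0.1 -0.15 0 0; 0.1 -0.14 0 0; 0.1 -0.14 0 0; 0.1 -0.14 0 0; 0 0 0 0"

```text
time_s: 5.5
tcp_pos: [0.5533, 0.1363, 0.0775]
ee_rot: [[0.596, -0.803, -0.0], [-0.803, -0.596, -0.0], [0.0, 0.0, -1.0]]
wrist_force: [0.6, -0.7, -0.1]
gripper_width: 0.688
gripper_force: 0.1
```

>>> move_arm:
  targets: "0 0 0 0; 0 0 0 0; -0.2 0.3 0 0; -0.5 0.6 0 0; -0.6 0.8 0 0; -0.6 0.8 0 0; -0.1 0.2 0 0; 0 0 0 0; 0 0 0 0"

```text
time_s: 6.25
tcp_pos: [0.5031, 0.2046, 0.0777]
ee_rot: [[0.597, -0.802, 0.0], [-0.802, -0.597, 0.0], [0.0, -0.0, -1.0]]
wrist_force: [-0.1, -0.4, 0.1]
gripper_width: 0.688
gripper_force: 0.0
```

```bash
sed -i 's/np.c_\[C+r,/np.c_[C+p,/' m.py; python3 m.py; ls pics
```

```text
top ring [0.5854 0.0977 0.0604] pot [0.5857 0.0976] 0.94 rim [0.5784 0.0976] off [-7.  -0.1] [ 0.2 -0.1]
scene ring [0.5832 0.0963 0.0604] pot [0.5821 0.0972] 0.92 rim [0.5859 0.0963] off [2.7 0. ] [-1.1  0.9]
6.35 [0.50352044 0.20372944 0.07757214]
c1.png
c2.png
crop0.png
m_466.png
m_635.png
scene0.png
tA.png
top0.png
```

View pics/m_635.png

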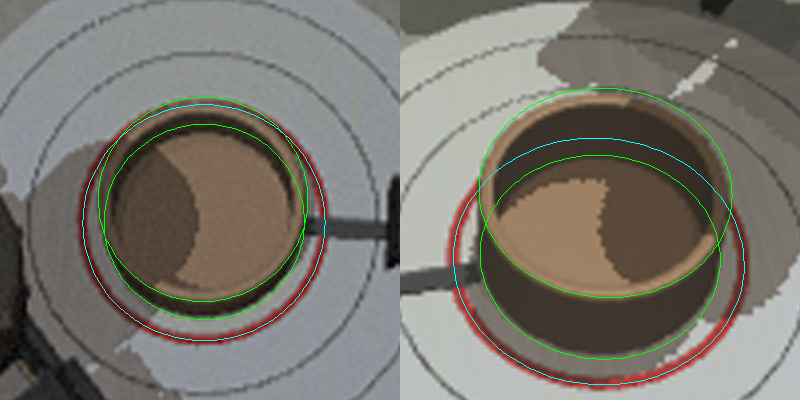

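The pot stands centred in the ring in both views, within 1–2 mm (top crop: ring 85–323, pot base 104–302). Now I lift, close the fingers and go behind the stop.

>>> move_arm:
  targets: "0 0 1 0; 0 0 1 0; 0 0 1 0; 0 0 1 0; 0 0 1 0; 0.14 -0.5 0 -0.4; 0.28 -1 0 -0.8; 0.28 -1 0 -0.8; 0.28 -1 0 -0.8; 0.28 -1 0 -0.8"
  gripper: 0

```text
time_s: 7.18
tcp_pos: [0.5349, 0.0894, 0.2022]
ee_rot: [[0.314, -0.949, -0.0], [-0.949, -0.314, -0.0], [-0.0, 0.0, -1.0]]
wrist_force: [-0.2, 0.7, -0.1]
gripper_width: 0.043
gripper_force: 0.0
```

>>> move_arm:
  targets: "0.28 -1 0 -0.8; 0.28 -1 0 -0.8; 0.28 -1 0 -0.8; 0.28 -1 0 -0.8; 0.28 -1 0 -0.8; 0.21 -0.66 0 -0.4; 0 0 0 0; 0 0 0 0; 0 0 0 0"

```text
time_s: 7.93
tcp_pos: [0.5746, -0.0503, 0.2021]
ee_rot: [[-0.06, -0.998, -0.001], [-0.998, 0.06, 0.0], [-0.0, 0.001, -1.0]]
wrist_force: [-0.6, -0.1, 0.7]
gripper_width: 0.004
gripper_force: 0.0
```

>>> move_arm:
  targets: "0 0 -1 0; 0 0 -1 0; 0 0 -1 0; 0 0 -1 0; 0 0 -0.7 0; 0 0 -0.2 0; 0 0 0 0; 0 0 0 0"

```text
time_s: 8.6
tcp_pos: [0.5756, -0.0494, 0.0809]
ee_rot: [[-0.058, -0.998, 0.001], [-0.998, 0.058, -0.0], [0.0, -0.001, -1.0]]
wrist_force: [0.4, 0.3, -0.1]
gripper_width: 0.003
gripper_force: 0.0
```

```bash
python3 - <<'E'
from station import *;import cv2,numpy as np
a=capture("top")["image"][145:305,265:465];b=capture("scene")["image"][180:340,215:415]
cv2.imwrite("pics/c3.png",cv2.resize(np.hstack([a,b]),(800,320),interpolation=cv2.INTER_CUBIC))
s=sense();print(s["tcp_pos"],s["wrist_force"])
E
```

```text
[ 0.57612957 -0.04952682  0.08171892] [ 0.73310057 -0.12486    -0.68736984]
```

View pics/c3.png

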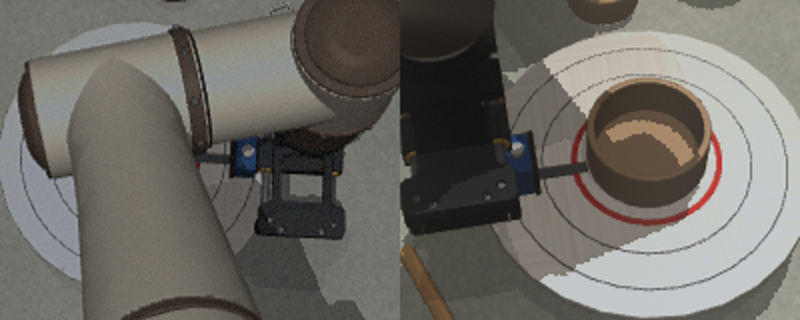

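The gripper is behind the stop: the block is at scene crop (518,160) and the fingers are on its -y side, with the pot still centred. I push the stop in.

>>> move_arm:
  targets: "0.02 0.3 0 0; 0.02 0.3 0 0; 0.01 0.2 0 0; 0.01 0.2 0 0; 0.01 0.2 0 0; 0.01 0.2 0 0; 0.01 0.2 0 0; 0.01 0.2 0 0; 0.01 0.2 0 0; 0.01 0.1 0 0"

```text
time_s: 9.53
tcp_pos: [0.578, 0.0032, 0.08]
ee_rot: [[-0.059, -0.998, -0.0], [-0.998, 0.059, -0.0], [0.0, 0.0, -1.0]]
wrist_force: [1.0, -2.8, 1.1]
gripper_width: 0.003
gripper_force: 1.1
```

>>> move_arm:
  targets: "0.01 0.1 0 0; 0.01 0.1 0 0; 0.01 0.1 0 0; 0 0 0 0; 0 0 0 0"

```text
time_s: 9.95
tcp_pos: [0.5784, 0.0104, 0.0797]
ee_rot: [[-0.059, -0.998, -0.001], [-0.998, 0.059, 0.001], [-0.0, 0.001, -1.0]]
wrist_force: [0.9, 0.2, -0.3]
gripper_width: 0.008
gripper_force: 0.0
```

```bash
python3 - <<'E'
from station import *;import cv2,numpy as np
b=capture("scene")["image"][195:315,255:415]
cv2.imwrite("pics/c4.png",cv2.resize(b,(800,600),interpolation=cv2.INTER_CUBIC))
s=sense();print(s["tcp_pos"],s["wrist_force"])
E
```

```text
[0.57833729 0.0103492  0.0796518 ] [ 0.3583478   0.01254088 -0.22540597]
```

View pics/c4.png

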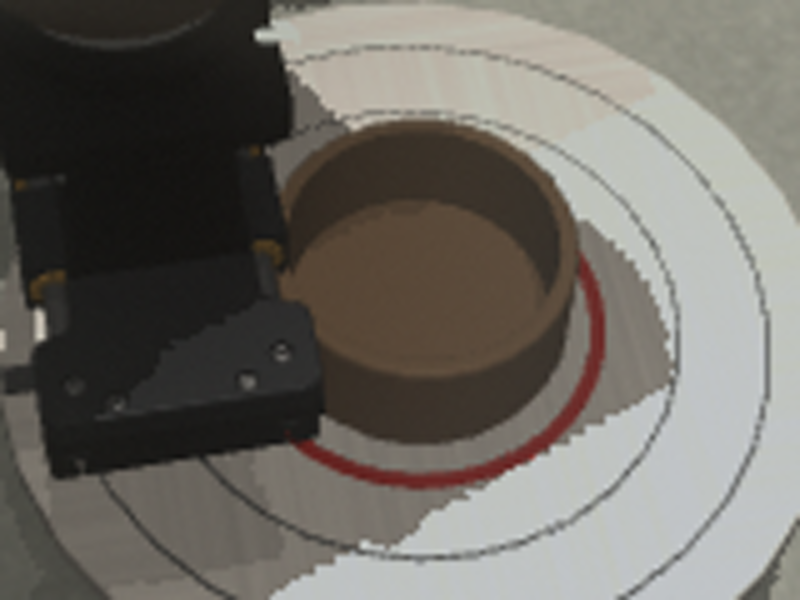

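The gripper hides the stop, but the pot (crop 430,280) is unmoved and still inside the ring. I creep in, tracking the pot's right edge between moves.

```bash
cat > k.py <<'E'
from station import *;import cv2,numpy as np,os,sys
g=np.mean([cv2.cvtColor(capture("scene")["image"],cv2.COLOR_BGR2GRAY).astype(float) for _ in range(3)],0)
# right rim edge profile: rows 225..255, cols 350..385 (inside/outside rim)
p=g[228:262,352:384]
if not os.path.exists("ref.npy"):np.save("ref.npy",p)
r=np.load("ref.npy");w=cv2.createHanningWindow(p.shape[::-1],cv2.CV_64F)
print("shift px",cv2.phaseCorrelate(r,p,w),"diff",np.abs(p-r).mean());s=sense();print(s["tcp_pos"],s["wrist_force"])
E
python3 k.py
```

```text
shift px ((0.0, 0.0), 1.0) diff 0.0
[0.5785191  0.0101349  0.07983087] [ 0.60155498 -0.14300453 -0.26925868]
```

>>> move_arm:
  targets: "0 0.03 0 0; 0 0.03 0 0; 0 0.03 0 0; 0 0 0 0"

```text
time_s: 10.48
tcp_pos: [0.5786, 0.0121, 0.0799]
ee_rot: [[-0.059, -0.998, -0.0], [-0.998, 0.059, -0.0], [0.0, 0.0, -1.0]]
wrist_force: [1.1, -1.6, -0.8]
gripper_width: 0.006
gripper_force: 1.0
```

```bash
python3 k.py
```

```text
shift px ((-0.020632181464257826, -0.3358093148988388), 1.0391371942476757) diff 1.5036764705882355
[0.57863374 0.01214977 0.0799121 ] [ 0.60614389 -2.04299132 -1.06386057]
```

>>> move_arm:
  targets: "0 0.03 0 0; 0 0.03 0 0; 0 0.03 0 0; 0 0 0 0"

```text
time_s: 10.97
tcp_pos: [0.5787, 0.0145, 0.0799]
ee_rot: [[-0.059, -0.998, -0.0], [-0.998, 0.059, -0.0], [0.0, 0.0, -1.0]]
wrist_force: [1.8, -3.1, -3.1]
gripper_width: 0.006
gripper_force: 1.9
```

```bash
python3 k.py
```

```text
shift px ((0.8315237451395365, -1.1173184583202307), 0.9023646097579012) diff 7.326593137254903
[0.57869025 0.01448197 0.07998587] [ 1.23104429 -4.31664994 -2.72428884]
```

Contact: the force has risen and the pot shifted about 1 px. I back off, rise, move away and check.

>>> move_arm:
  targets: "0 -0.2 0 0; -0.03 -0.6 0 0; -0.03 -0.8 0 0; 0 -0.8 0.3 0; 0 -0.5 1 0; 0 0 1 0; 0 0 1 0; 0 0 1 0; 0 0 1 0; 0 -0.5 0.5 0"

```text
time_s: 11.95
tcp_pos: [0.5787, -0.0689, 0.2293]
ee_rot: [[-0.057, -0.998, 0.007], [-0.998, 0.057, 0.001], [-0.002, -0.007, -1.0]]
wrist_force: [-0.1, -0.5, 0.7]
gripper_width: 0.006
gripper_force: 0.0
```

>>> move_arm:
  targets: "-0.7 -1 0 0; -0.7 -1 0 0; -0.7 -1 0 0; -0.7 -1 0 0; -0.7 -1 0 0; -0.7 -1 0 0; -0.7 -1 0 0; -0.5 -0.5 0 0; 0 0 0 0; 0 0 0 0"

```text
time_s: 12.78
tcp_pos: [0.442, -0.2581, 0.2255]
ee_rot: [[-0.061, -0.998, 0.001], [-0.998, 0.061, 0.001], [-0.001, -0.001, -1.0]]
wrist_force: [0.3, -0.1, -0.4]
gripper_width: 0.003
gripper_force: 0.0
```

```bash
python3 m.py; ls -t pics|head -1|xargs -I{} cp pics/{} pics/fin.png
```

```text
top ring [0.5855 0.0978 0.0605] pot [0.5858 0.0991] 0.95 rim [0.5776 0.1023] off [-7.9  4.6] [0.3 1.4]
scene ring [0.583  0.0963 0.0606] pot [0.5811 0.0999] 0.88 rim [0.5902 0.0994] off [7.1 3.1] [-2.   3.5]
12.8833 [ 0.44286803 -0.25737146  0.22532986]
```

View pics/fin.png

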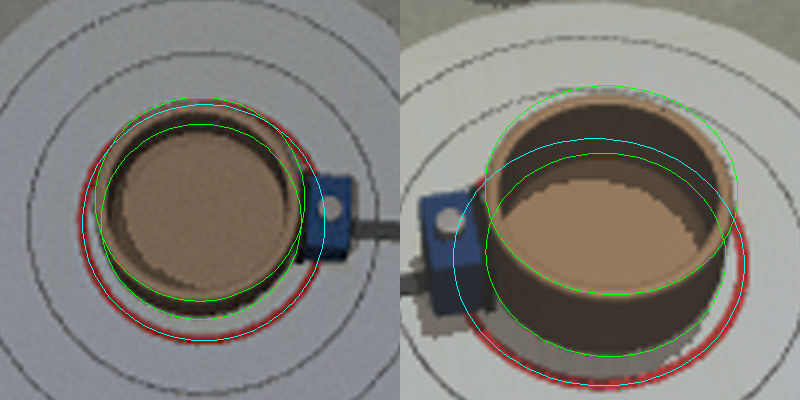

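The pad rests against the pot (top crop 302,210; scene 487,220). The pot's offset from centre is about 1.5 to 4 mm, it is inside the ring, and the arm is clear.

```bash
python3 -c "
from station import *
print(finish_job())"
```

```text
the job is handed in; nothing more can be done
None
```

I centred the pot in the red ring to within about 4 mm by camera, pushed the stop's pad up against it, moved the arm clear and handed the job in; the hand-in returned no verdict.

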